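# Pack the hardness verification kit

### The arm

A 6-joint arm with a two-finger parallel gripper is mounted at the origin on a cart in front of the work surface, level with it; the furniture and walls round the work are solid. World frame = base frame: x ahead of the robot, y to its left, z up, the work surface at z = 0. Lengths are in mm, angles in rad, forces in N, time in s.
With the tool pointing down it reaches from about 300 to 775 mm from the base axis. Payload 14.6 kg.
Tool frame: the origin (TCP) lies at the very end of the fingers, on their centre line; the grasp point (between the pads) lies 19 mm behind it; z points along the fingers, y is the line along which they close (so a half turn about z gives the same grasp; the last joint's range is limited). The gripper opens to 94 mm and grips with 3 to 60 N. Pads are 16 mm wide; open, the fingers measure 119 mm over their backs; the gripper's body (75 mm by 177 mm) begins 78 mm behind the grasp point.
Start: joints at [1.039, 0.3, 1.521, -0, 1.321, -0.067], TCP at [246.53, 491.642, 205.446] pointing down, gripper open.
Joint ranges: [-3.03, 3.03], [-0.79, 2.21], [0.23, 2.52], [-1.04, 4.18], [0, 3.07], [-2.55, 2.55]. Speed limits (rad/s): [2.22, 2.22, 2.57, 3.14, 3.14, 3.14].

### API

Orientations are given as [roll, pitch, yaw] about the fixed x, y, z axes, in that order (R = Rz(yaw) Ry(pitch) Rx(roll)).
In Python, from cell import manip gives the robot as it stands. The module is installed in compiled form; this text tells all that it offers.
- The arm moves only by the shell command python3 -m inch 'ROWS' [FORCE]. ROWS is JSON, a list of rows, each an object of numbers: "gripper": the opening, from 0 (shut) to 1 (fully open); "dx", "dy", "dz": the shift along the world's x, y, z in m; "wx", "wy", "wz": the turn, a rotation vector about the world's x, y, z in degrees. A call has exactly 5 rows; each row is the pose to reach, as a shift and turn from the pose commanded when the call began; what a row does not reach only later rows make up. A row lasts 1/12 s, in which the tool goes at most 41.7 mm and 7.16 degrees, less where a joint would pass 70% of its speed; a pose out of reach is approached as far as the arm can. A call with a gripper value outside its range is refused whole. The fingers move at their own pace and stop on an object; FORCE is the grip in N (left out, the last holds). Time passes only in rows, so rows that repeat a pose let the fingers close, or fill a call up. It gives the time, the measured TCP pose, the force, the opening and the grip force at its end, in the units of the state.
- manip.read_state(): the state, without advancing time (a new reading comes with each control period).
- manip.camera(name): name is "side" or "top"; returns the picture (420x560x3 uint8, blue, green, red); there is no depth.
- manip.camera_info(name): a dict with "camera_matrix" (3x3 intrinsics, pixels), "D" ([k1, k2, p1, p2, k3] as OpenCV has them; the pictures are not rectified), "R" (3x3) and "t" (3): a world point X has camera coordinates R X + t. Camera axes: x right, y down, z forward; pixel columns grow to the right and rows downward; lengths in mm; the calibration is good to about 2 mm. A picture is of the moment at which its call begins. camera_info takes no time and is no camera call.
- manip.sign_off(): hands the job in; it is judged then, once.
The state is a dict: "clock": time; "joints": joint angles; "qd": joint speeds; "effort": joint torques, N m; "eef_pos": TCP position; "eef_rot": TCP orientation; "wrist_force": force on the tool from outside, world axes, zero at the start; "moment": the same for the moment, N m; "finger_gap": finger opening in mm; "finger_force": force on a finger pad.
Only numpy, scipy, OpenCV 4.12 (cv2) and the standard library are available. Lean on these libraries where they do the work, as an engineer would, in place of code of your own. Each camera call takes 0.05 s, during which the arm holds its last target. There are 200 camera calls.

### The job

Pack the verification kit for the hardness testers: put the round steel reference block, the rectangular steel reference block, the loupe and the blue memory stick into the grey kit tray, each flat on the yellow floor of the cut-out made for it (the rectangular block and the stick lying along theirs, the loupe upright). Set them down rather than drop them. The clay block and the black mounted specimen are not part of the kit: leave them where they lie.

Things in the scene. Friction and masses are not known exactly. Their poses are not given: they have to be found in the camera images.
- round_block: Round steel hardness reference block, a flat bright disc 52 mm in diameter and 12 mm high, about 0.18 kg. Origin: centre of the underside; z up. Grasp round the side.
- long_block: Rectangular steel hardness reference block, 35 mm (x) by 60 mm (y) by 10 mm high, bright grey, about 0.14 kg. Origin: centre of the underside; z up, y along its length. Grasp across the 35 mm.
- loupe: Black stand loupe, upright, a waisted barrel 36 mm in diameter and 36 mm high with a pale lens on top. Origin: centre of the underside; z up. Grasp round the barrel.
- memory_stick: Blue memory stick with a silver plug, lying flat, 17 mm (x) by 50 mm (y) by 8 mm high. Origin: centre of the underside; z up, y along its length. Grasp across the 17 mm.
- nest_round: Fixed charcoal insert 86x86x10 mm for the round reference block. Large round cut-out, 66 mm in diameter, centred; yellow floor 4 mm above the insert's underside, walls 6 mm high; a 40 mm wide finger notch as deep crosses its middle along x. Four such inserts, in any order, fill a fixed grey tray in a row along y, x across it; tray end rims 12 mm high, side rims lower than the cut-out floors. Origin: centre of the underside, 3 mm above the table.
- nest_long: Fixed charcoal insert 86x86x10 mm for the rectangular block (along y). Large oblong cut-out, 49 mm along x by 74 mm along y, centred; yellow floor 4 mm above the insert's underside, walls 6 mm high; a 40 mm wide finger notch as deep crosses its middle along x. Four such inserts, in any order, fill a fixed grey tray in a row along y, x across it; tray end rims 12 mm high, side rims lower than the cut-out floors. Origin: centre of the underside, 3 mm above the table.
- nest_loupe: Fixed charcoal insert 86x86x10 mm for the loupe, standing upright. Small round cut-out, 50 mm in diameter, centred; yellow floor 4 mm above the insert's underside, walls 6 mm high; a 32 mm wide finger notch as deep crosses its middle along x. Four such inserts, in any order, fill a fixed grey tray in a row along y, x across it; tray end rims 12 mm high, side rims lower than the cut-out floors. Origin: centre of the underside, 3 mm above the table.
- nest_stick: Fixed charcoal insert 86x86x10 mm for the memory stick (along y). Small oblong cut-out, 31 mm along x by 64 mm along y, centred; yellow floor 4 mm above the insert's underside, walls 6 mm high; a 36 mm wide finger notch as deep crosses its middle along x. Four such inserts, in any order, fill a fixed grey tray in a row along y, x across it; tray end rims 12 mm high, side rims lower than the cut-out floors. Origin: centre of the underside, 3 mm above the table.
- clay_block: Olive-grey block of levelling clay, 33 x 51 x 17 mm, about the shape of the rectangular reference block; it is not part of the kit. Origin: centre of the underside; y along its length.
- black_specimen: Black mounted specimen, a cylinder 30 mm in diameter and 18 mm high with a bright metal disc in its top; from above it looks like the loupe but is smaller and half as high; it is not part of the kit. Origin: centre of the underside.
Not all that is in view belongs to the job. Leave any orange look-alike of the round_block alone. Leave any green look-alike of the nest_long alone.

How it is judged (in metres and radians):
At the end, for the whole second after the job is handed in: All four kit pieces lie released and at rest in their own cut-outs: centre within 12 mm of the insert's, underside within 2 mm of the floor, level to 0.1 rad, the long ones along the insert's y to 0.35 rad; clay block and black specimen within 30 mm of their starts (horizontal distance between round_block and nest_round below 0.012 m and z of round_block in the frame of nest_round between 0.002 and 0.006 m and angle between each of round_block, long_block, loupe, memory_stick's own z axis and vertical below 0.1 rad and linear speed of each of round_block, long_block, loupe, memory_stick below 0.02 m/s and angular speed of each of round_block, long_block, loupe, memory_stick below 0.2 rad/s and horizontal distance between long_block and nest_long below 0.012 m and z of long_block in the frame of nest_long between 0.002 and 0.006 m and angle between the y axis of long_block and the y axis of nest_long, either way round below 0.35 rad and horizontal distance between loupe and nest_loupe below 0.012 m and z of loupe in the frame of nest_loupe between 0.002 and 0.006 m and horizontal distance between memory_stick and nest_stick below 0.012 m and z of memory_stick in the frame of nest_stick between 0.002 and 0.006 m and angle between the y axis of memory_stick and the y axis of nest_stick, either way round below 0.35 rad and distance of each of clay_block, black_specimen from where it was at the start of the episode below 0.03 m); the robot touches nothing.
It fails at once if the clay block or the black specimen is carried off or pushed more than 40 mm (distance of any of clay_block, black_specimen from where it was at the start of the episode above 0.04 m).
It fails at once if a kit piece falls or is slammed into its cut-out (faster than 0.6 m/s just over it) ((horizontal distance between round_block and nest_round below 0.03 m and z of round_block in the frame of nest_round below 0.03 m and linear speed of round_block above 0.6 m/s) or (horizontal distance between long_block and nest_long below 0.03 m and z of long_block in the frame of nest_long below 0.03 m and linear speed of long_block above 0.6 m/s) or (horizontal distance between loupe and nest_loupe below 0.03 m and z of loupe in the frame of nest_loupe below 0.03 m and linear speed of loupe above 0.6 m/s) or (horizontal distance between memory_stick and nest_stick below 0.03 m and z of memory_stick in the frame of nest_stick below 0.03 m and linear speed of memory_stick above 0.6 m/s)).
It also fails if it takes over 120 s, if anything falls off the work surface, if the arm or the gripper's body presses on something with over 40 N, if the wrist force passes 120 N, or if a joint passes its speed limit or range.

## Working session

There is one attempt and no reset: what is moved stays moved. The work goes in short steps, Python scripts to look and compute and a shell command to move; the robot and the scene stay as the last step left them, time stands still between calls to the robot, and variables do not carry over. Pictures are saved under pics/ and viewed, at most 14 in all, crops included, and the job is handed in when it is done.

```bash
mkdir -p pics
python3 - <<'E'
from cell import manip
import cv2,numpy as np
for n in("top","side"):
    im=manip.camera(n); cv2.imwrite(f"pics/{n}0.png",im)
    i=manip.camera_info(n);print(n,np.round(i["camera_matrix"],1).tolist(),np.round(i["D"],4),np.round(-np.array(i["R"]).T@i["t"],0),np.round(i["R"],3).tolist())
print(manip.read_state())
E
```

```text
top [[517.4, 0.0, 277.9], [0.0, 517.4, 208.9], [0.0, 0.0, 1.0]] [0.0383 0.     0.     0.     0.    ] [ 409. -190. 1529.] [[0.012, -1.0, -0.009], [-0.997, -0.011, -0.081], [0.081, 0.01, -0.997]]
side [[524.4, 0.0, 287.9], [0.0, 524.4, 204.6], [0.0, 0.0, 1.0]] [-0.074  0.     0.     0.     0.   ] [-759. -200.  832.] [[0.007, -1.0, -0.019], [-0.52, 0.013, -0.854], [0.854, 0.016, -0.52]]
{'clock': 0.1, 'joints': array([ 1.03937277e+00,  3.00411783e-01,  1.52150698e+00,  3.45241267e-05,
        1.32069307e+00, -6.66084129e-02]), 'qd': array([-0.0005625 ,  0.00018864, -0.00217911, -0.00055965,  0.00122128,
        0.00011306]), 'effort': array([ 9.45560205e-04, -5.32639146e+01, -3.53283513e+01,  7.09014013e-02,
        2.35521037e-02, -9.77606578e-05]), 'eef_pos': array([246.42422175, 491.45063282, 204.95021041]), 'eef_rot': array([-3.14057796e+00, -1.01203090e-04,  2.67676889e+00]), 'wrist_force': array([-0.27108957, -0.0275374 ,  0.18122666]), 'moment': array([-0.03874097,  0.04076282,  0.0116607 ]), 'finger_force': 0.0, 'finger_gap': 94.08077476491114}
```

View pics/top0.png

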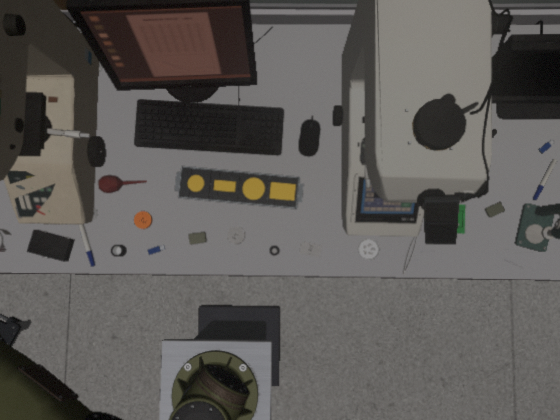

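View pics/side0.png

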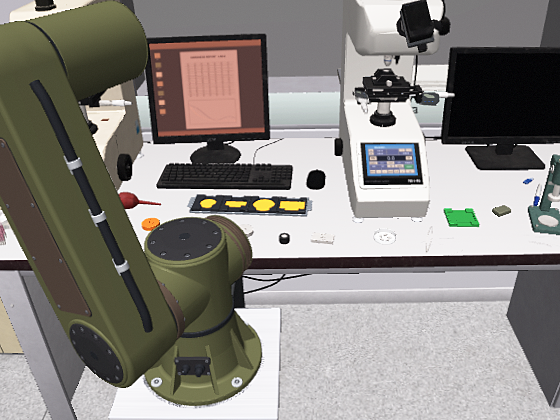

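```bash
cat > h.py <<'E'
from cell import manip
import cv2,numpy as np
def pix2w(n,uv,z):
    i=manip.camera_info(n);K=np.array(i["camera_matrix"]);D=np.array(i["D"]);R=np.array(i["R"]);t=np.array(i["t"])
    p=cv2.undistortPoints(np.array(uv,float).reshape(-1,1,2),K,D)[:,0]
    d=np.c_[p,np.ones(len(p))]@R; c=-R.T@t
    return c+d*((np.asarray(z)-c[2])/d[:,2])[:,None]
def crop(n,f,x0,y0,x1,y1,s,gain=1.0):
    im=manip.camera(n)[y0:y1,x0:x1]
    im=cv2.convertScaleAbs(cv2.resize(im,None,fx=s,fy=s,interpolation=cv2.INTER_CUBIC),alpha=gain)
    cv2.imwrite("pics/"+f,im)
E
python3 - <<'E'
from h import *
im=cv2.imread("pics/top0.png")
for f,(x0,y0,x1,y1) in {"a":(95,160,215,260),"b":(205,160,335,260)}.items():
    pass
a=im[160:262,95:215];b=im[160:262,205:325]
st=cv2.convertScaleAbs(cv2.resize(np.hstack([im[222:262,100:215]]),None,fx=6.5,fy=6.5,interpolation=3),alpha=1.8)
st2=cv2.convertScaleAbs(cv2.resize(im[222:262,210:325],None,fx=6.5,fy=6.5,interpolation=3),alpha=1.8)
cv2.imwrite("pics/c1.png",np.vstack([st,st2]))
cv2.imwrite("pics/c2.png",cv2.convertScaleAbs(cv2.resize(im[160:215,170:310],None,fx=5.5,fy=5.5,interpolation=3),alpha=1.5))
E
```

```text
(no output)
```

View pics/c1.png

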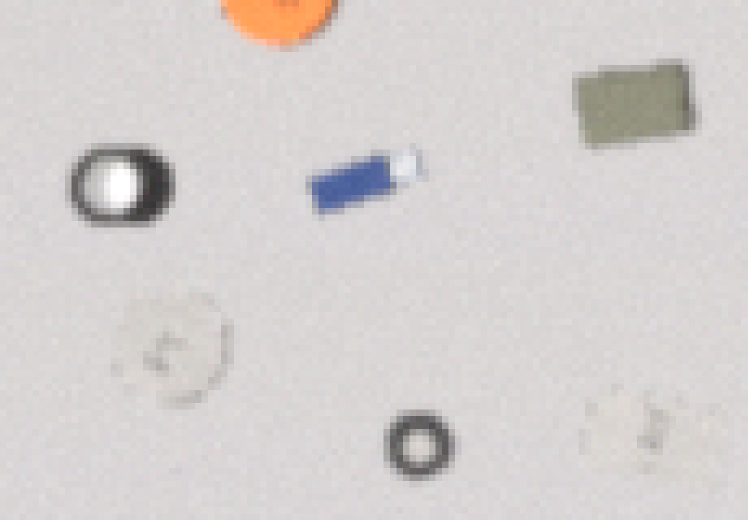

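View pics/c2.png

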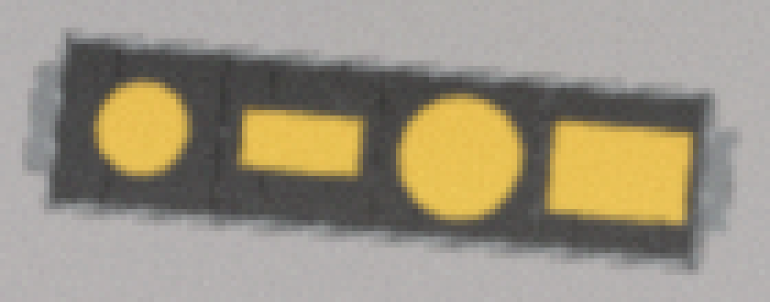

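Run:
```python
from h import *
f=lambda u,v,s,x0,y0:((u+.5)/s-.5+x0,(v+.5)/s-.5+y0)
P=[f(108,185,6.5,100,222),f(134,185,6.5,100,222),f(315,196,6.5,100,222),f(422,165,6.5,100,222),f(173,88,6.5,210,222),f(419,184,6.5,210,222),f(655,168,6.5,210,222)]
print(np.round(pix2w("top",P,[36,0,8,8,12,18,10]),1))
N=[f(*p,5.5,170,160) for p in((142,128),(300,143),(460,157),(620,172))]
W=pix2w("top",N,7*np.ones(4));print(np.round(W,1))
d=W[0]-W[3];a=np.arctan2(d[1],d[0]);print("tray y angle",np.degrees(a),np.hypot(*d[:2])/3)
c=W.mean(0);e=d/np.linalg.norm(d)
print([np.round(c+e*86*k,1) for k in(1.5,.5,-.5,-1.5)])
im=np.mean([manip.camera("top").astype(float) for _ in range(12)],0)
def st(a,s):
    g=a.mean(2); m=np.median(g); g=np.clip(128+(g-m)*6,0,255)
    return cv2.resize(g.astype(np.uint8),None,fx=s,fy=s,interpolation=3)
cv2.imwrite("pics/c3.png",np.hstack([st(im[220:255,222:257],11),st(im[230:265,290:325],11)]))
```

```text
[[ 406.3  288.9   36. ]
 [ 406.4  288.7    0. ]
 [ 402.3  204.7    8. ]
 [ 416.8  157.     8. ]
 [ 453.7  -52.9   12. ]
 [ 411.9 -164.6   18. ]
 [ 420.4 -270.6   10. ]]
[[ 607.3   71.4    7. ]
 [ 600.2  -14.     7. ]
 [ 593.5 -100.4    7. ]
 [ 586.4 -186.7    7. ]]
tray y angle 85.35686917593031 86.2869271364844
[array([607.3,  71.2,   7. ]), array([600.3, -14.6,   7. ]), array([ 593.4, -100.3,    7. ]), array([ 586.4, -186. ,    7. ])]
```

View pics/c3.png

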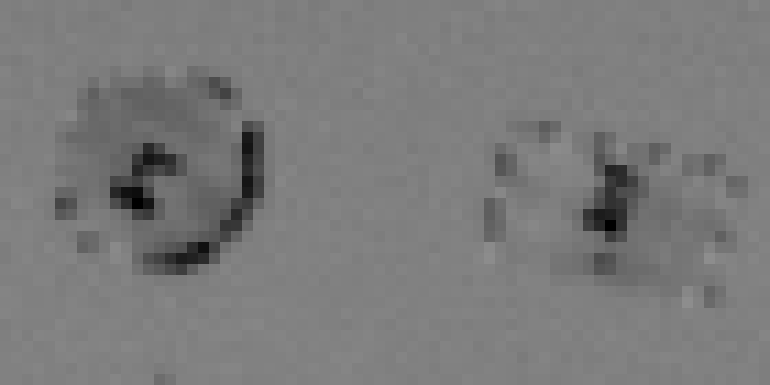

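Top view: loupe (117,250), stick (156,250), round block (236,235), black specimen (274,250), long block (310,249). The tray cut-outs, left to right, are loupe, stick, round and long. All sizes check out. I'll start with the loupe.

```bash
python3 -m inch '[{"gripper":1,"dx":0.08,"dy":-0.1014,"dz":-0.05,"wz":-34},{"gripper":1,"dx":0.08,"dy":-0.1014,"dz":-0.05,"wz":-34},{"gripper":1,"dx":0.08,"dy":-0.1014,"dz":-0.05,"wz":-34},{"gripper":1,"dx":0.08,"dy":-0.1014,"dz":-0.05,"wz":-34},{"gripper":1,"dx":0.08,"dy":-0.1014,"dz":-0.05,"wz":-34}]' 30
python3 -m inch '[{"gripper":1,"dx":0.08,"dy":-0.1014,"dz":-0.05,"wz":-34},{"gripper":1,"dx":0.08,"dy":-0.1014,"dz":-0.05,"wz":-34},{"gripper":1,"dx":0.08,"dy":-0.1014,"dz":-0.05,"wz":-34},{"gripper":1,"dx":0.08,"dy":-0.1014,"dz":-0.05,"wz":-34},{"gripper":1,"dx":0.08,"dy":-0.1014,"dz":-0.05,"wz":-34}]'
python3 - <<'E'
from h import *
crop("side","s1.png",60,120,340,280,2.8)
print(manip.read_state()["eef_pos"],manip.read_state()["eef_rot"])
E
```

```text
[246.52794696 491.64918488 205.46236361] [ 3.14155174e+00 -7.12994870e-06  2.67678578e+00]validation failed for argument at $[0]...
validation failed for argument at $[0]...
```

View pics/s1.png

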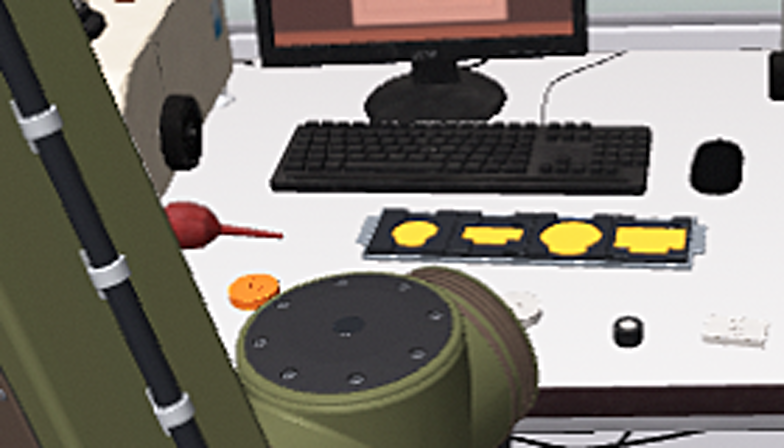

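The side view confirms the tray order but the arm hides the loupe. The rows were refused, probably because every key is required, so I'll send them all.

```bash
python3 -m inch '[{"gripper":1,"dx":0.08,"dy":-0.1014,"dz":-0.05,"wx":0,"wy":0,"wz":-34},{"gripper":1,"dx":0.08,"dy":-0.1014,"dz":-0.05,"wx":0,"wy":0,"wz":-34},{"gripper":1,"dx":0.08,"dy":-0.1014,"dz":-0.05,"wx":0,"wy":0,"wz":-34},{"gripper":1,"dx":0.08,"dy":-0.1014,"dz":-0.05,"wx":0,"wy":0,"wz":-34},{"gripper":1,"dx":0.08,"dy":-0.1014,"dz":-0.05,"wx":0,"wy":0,"wz":-34}]' 30
```

```text
clock: 1.17
eef_pos: [327.8, 387.7, 154.2]
eef_rot: [-3.14, 0.001, 2.074]
wrist_force: [0.0, 0.2, -0.1]
finger_gap: 94.0
finger_force: 0.0
```

```bash
python3 -m inch '[{"gripper":1,"dx":0.08,"dy":-0.1014,"dz":-0.08,"wx":0,"wy":0,"wz":-34},{"gripper":1,"dx":0.08,"dy":-0.1014,"dz":-0.08,"wx":0,"wy":0,"wz":-34},{"gripper":1,"dx":0.08,"dy":-0.1014,"dz":-0.08,"wx":0,"wy":0,"wz":-34},{"gripper":1,"dx":0.08,"dy":-0.1014,"dz":-0.08,"wx":0,"wy":0,"wz":-34},{"gripper":1,"dx":0.08,"dy":-0.1014,"dz":-0.08,"wx":0,"wy":0,"wz":-34}]'
python3 -m inch '[{"gripper":1,"dx":0,"dy":0,"dz":0,"wx":0,"wy":0,"wz":0},{"gripper":1,"dx":0,"dy":0,"dz":0,"wx":0,"wy":0,"wz":0},{"gripper":1,"dx":0,"dy":0,"dz":0,"wx":0,"wy":0,"wz":0},{"gripper":1,"dx":0,"dy":0,"dz":0,"wx":0,"wy":0,"wz":0},{"gripper":1,"dx":0,"dy":0,"dz":0,"wx":0,"wy":0,"wz":0}]'
python3 - <<'E'
from h import *
a=manip.camera("side")[140:300,40:240];b=manip.camera("top")[200:280,70:170]
b=cv2.convertScaleAbs(cv2.resize(b,(400,320),interpolation=3),alpha=1.8)
cv2.imwrite("pics/s2.png",np.hstack([cv2.resize(a,(400,320)),b]))
E
```

```text
clock: 1.58
eef_pos: [407.4, 285.3, 72.7]
eef_rot: [-3.139, 0.003, 1.48]
wrist_force: [-1.0, -0.3, -0.3]
finger_gap: 93.8
finger_force: 0.0
clock: 2.0
eef_pos: [406.3, 289.4, 75.8]
eef_rot: [3.141, -0.0, 1.493]
wrist_force: [-0.1, -0.4, 0.4]
finger_gap: 94.3
finger_force: 0.0
```

View pics/s2.png

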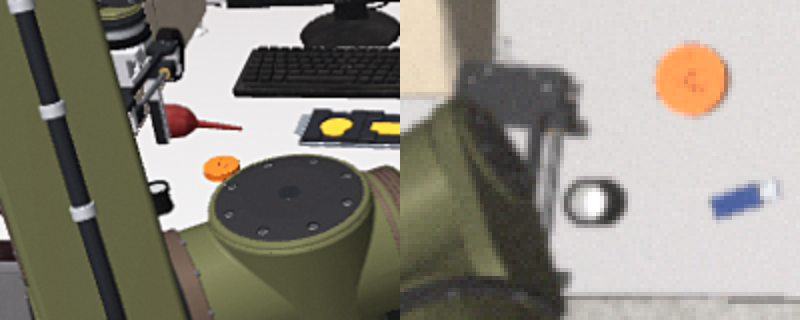

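Run:
```python
from h import *
i=manip.camera_info("top");R=np.array(i["R"]);t=np.array(i["t"])
for X in([459,285,76],[459,285,170],[354,293,76],[354,293,130]):
    p=cv2.projectPoints(np.array([X],float),cv2.Rodrigues(R)[0],t,np.array(i["camera_matrix"]),np.array(i["D"]))[0].ravel()
    print(X,p.round(1),((p-[70,200])*4+[400,0]).round())
```

```text
[459, 285, 76] [113.7 231.2] [575. 125.]
[459, 285, 170] [102.  229.8] [528. 119.]
[354, 293, 76] [109.3 268.8] [557. 275.]
[354, 293, 130] [102.6 269.5] [530. 278.]
```

The fingertips appear where the calibration predicts, at about (575,125) and (563,278) in the crop, so the loupe lies between them once lowered. Going down to grasp it.

```bash
python3 -m inch '[{"gripper":1,"dx":0,"dy":-0.0005,"dz":-0.025,"wx":0,"wy":0,"wz":0},{"gripper":1,"dx":0,"dy":-0.0005,"dz":-0.045,"wx":0,"wy":0,"wz":0},{"gripper":1,"dx":0,"dy":-0.0005,"dz":-0.06,"wx":0,"wy":0,"wz":0},{"gripper":1,"dx":0,"dy":-0.0005,"dz":-0.068,"wx":0,"wy":0,"wz":0},{"gripper":1,"dx":0,"dy":-0.0005,"dz":-0.073,"wx":0,"wy":0,"wz":0}]'
python3 -m inch '[{"gripper":1,"dx":0,"dy":0,"dz":0,"wx":0,"wy":0,"wz":0},{"gripper":0.2,"dx":0,"dy":0,"dz":0,"wx":0,"wy":0,"wz":0},{"gripper":0.2,"dx":0,"dy":0,"dz":0,"wx":0,"wy":0,"wz":0},{"gripper":0.2,"dx":0,"dy":0,"dz":0,"wx":0,"wy":0,"wz":0},{"gripper":0.2,"dx":0,"dy":0,"dz":0,"wx":0,"wy":0,"wz":0}]' 25
python3 -m inch '[{"gripper":0.2,"dx":0,"dy":0,"dz":0,"wx":0,"wy":0,"wz":0},{"gripper":0.2,"dx":0,"dy":0,"dz":0,"wx":0,"wy":0,"wz":0},{"gripper":0.2,"dx":0,"dy":0,"dz":0,"wx":0,"wy":0,"wz":0},{"gripper":0.2,"dx":0,"dy":0,"dz":0,"wx":0,"wy":0,"wz":0},{"gripper":0.2,"dx":0,"dy":0,"dz":0,"wx":0,"wy":0,"wz":0}]'
```

```text
clock: 2.52
eef_pos: [406.2, 288.3, 1.7]
eef_rot: [-3.141, 0.001, 1.491]
wrist_force: [-0.4, 0.2, 1.3]
finger_gap: 94.1
finger_force: 0.0
clock: 2.93
eef_pos: [406.8, 288.5, 3.0]
eef_rot: [3.141, -0.001, 1.49]
wrist_force: [-0.0, -0.1, 0.2]
finger_gap: 70.8
finger_force: 0.0
clock: 3.35
eef_pos: [406.5, 288.3, 2.5]
eef_rot: [3.142, -0.0, 1.49]
wrist_force: [-0.2, -0.0, -0.0]
finger_gap: 37.5
finger_force: 0.0
```

```bash
python3 -m inch '[{"gripper":0,"dx":0,"dy":0,"dz":0,"wx":0,"wy":0,"wz":0},{"gripper":0,"dx":0,"dy":0,"dz":0,"wx":0,"wy":0,"wz":0},{"gripper":0,"dx":0,"dy":0,"dz":0,"wx":0,"wy":0,"wz":0},{"gripper":0,"dx":0,"dy":0,"dz":0,"wx":0,"wy":0,"wz":0},{"gripper":0,"dx":0,"dy":0,"dz":0,"wx":0,"wy":0,"wz":0}]'
python3 -m inch '[{"gripper":0,"dx":0,"dy":0,"dz":0.01,"wx":0,"wy":0,"wz":0},{"gripper":0,"dx":0,"dy":0,"dz":0.02,"wx":0,"wy":0,"wz":0},{"gripper":0,"dx":0,"dy":0,"dz":0.03,"wx":0,"wy":0,"wz":0},{"gripper":0,"dx":0,"dy":0,"dz":0.045,"wx":0,"wy":0,"wz":0},{"gripper":0,"dx":0,"dy":0,"dz":0.06,"wx":0,"wy":0,"wz":0}]'
```

```text
clock: 3.77
eef_pos: [406.6, 288.3, 2.4]
eef_rot: [3.142, -0.0, 1.49]
wrist_force: [1.0, -0.9, 0.5]
finger_gap: 34.5
finger_force: 25.0
clock: 4.18
eef_pos: [406.6, 288.4, 64.0]
eef_rot: [3.141, -0.0, 1.49]
wrist_force: [0.0, 0.4, 0.3]
finger_gap: 34.5
finger_force: 25.0
```

```bash
python3 -m inch '[{"gripper":0,"dx":0.02,"dy":-0.022,"dz":0,"wx":0,"wy":0,"wz":0},{"gripper":0,"dx":0.04,"dy":-0.044,"dz":0,"wx":0,"wy":0,"wz":0},{"gripper":0,"dx":0.06,"dy":-0.066,"dz":0,"wx":0,"wy":0,"wz":0},{"gripper":0,"dx":0.08,"dy":-0.088,"dz":0,"wx":0,"wy":0,"wz":0},{"gripper":0,"dx":0.1,"dy":-0.109,"dz":0,"wx":0,"wy":0,"wz":0}]'
python3 -m inch '[{"gripper":0,"dx":0.025,"dy":-0.027,"dz":0,"wx":0,"wy":0,"wz":0},{"gripper":0,"dx":0.05,"dy":-0.054,"dz":0,"wx":0,"wy":0,"wz":0},{"gripper":0,"dx":0.08,"dy":-0.086,"dz":0,"wx":0,"wy":0,"wz":0},{"gripper":0,"dx":0.1008,"dy":-0.108,"dz":0,"wx":0,"wy":0,"wz":0},{"gripper":0,"dx":0.1008,"dy":-0.108,"dz":0,"wx":0,"wy":0,"wz":0}]'
python3 -m inch '[{"gripper":0,"dx":0,"dy":0,"dz":-0.01,"wx":0,"wy":0,"wz":0},{"gripper":0,"dx":0,"dy":0,"dz":-0.02,"wx":0,"wy":0,"wz":0},{"gripper":0,"dx":0,"dy":0,"dz":-0.028,"wx":0,"wy":0,"wz":0},{"gripper":0,"dx":0,"dy":0,"dz":-0.03,"wx":0,"wy":0,"wz":0},{"gripper":0,"dx":0,"dy":0,"dz":-0.03,"wx":0,"wy":0,"wz":0}]'
python3 - <<'E'
from h import *
a=manip.camera("side")[180:240,180:320];b=manip.camera("top")[160:215,170:310]
b=cv2.convertScaleAbs(cv2.resize(b,None,fx=5,fy=5,interpolation=3),alpha=1.6)
cv2.imwrite("pics/s3.png",np.vstack([cv2.resize(a,None,fx=5,fy=5,interpolation=3),b]))
E
```

```text
clock: 4.6
eef_pos: [507.6, 178.2, 63.8]
eef_rot: [3.14, -0.0, 1.49]
wrist_force: [-0.2, 0.7, -0.3]
finger_gap: 34.3
finger_force: 25.0
clock: 5.02
eef_pos: [610.4, 67.0, 63.7]
eef_rot: [3.139, 0.0, 1.486]
wrist_force: [-0.8, 0.1, -1.4]
finger_gap: 34.9
finger_force: 25.0
clock: 5.43
eef_pos: [606.4, 72.1, 31.5]
eef_rot: [-3.14, 0.0, 1.491]
wrist_force: [0.2, 0.8, -1.0]
finger_gap: 34.4
finger_force: 25.0
```

View pics/s3.png

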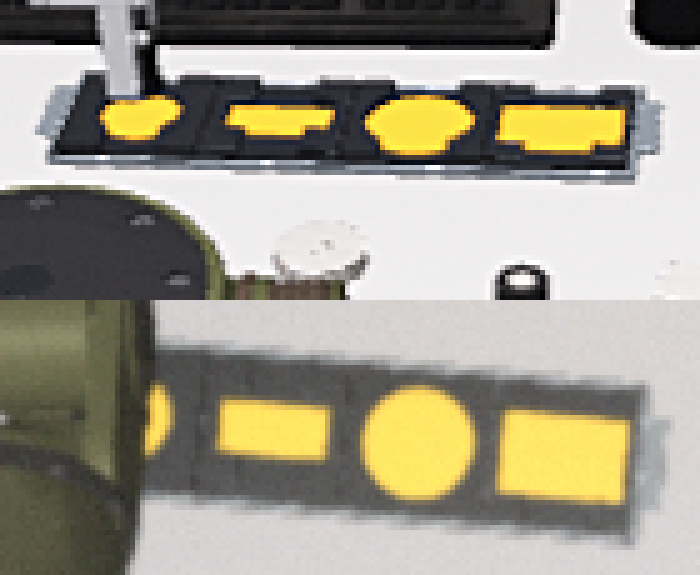

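Run:
```python
from h import *
i=manip.camera_info("side");R=np.array(i["R"]);t=np.array(i["t"])
for X in([585,73,31.5],[585,73,80],[607,71,29],[607,54,50],[607,71,7],[630,70,31.5],[593,-100,7]):
    p=cv2.projectPoints(np.array([X],float),cv2.Rodrigues(R)[0],t,np.array(i["camera_matrix"]),np.array(i["D"]))[0].ravel()
    print(X,((p-[180,180])*5).round())
```

```text
[585, 73, 31.5] [126. 103.]
[585, 73, 80] [118.  33.]
[607, 71, 29] [135.  88.]
[607, 54, 50] [160.  58.]
[607, 71, 7] [138. 119.]
[630, 70, 31.5] [141.  66.]
[593, -100, 7] [417. 128.]
```

```bash
python3 -m inch '[{"gripper":0,"dx":0,"dy":-0.001,"dz":-0.007,"wx":0,"wy":0,"wz":0},{"gripper":0,"dx":0,"dy":-0.001,"dz":-0.013,"wx":0,"wy":0,"wz":0},{"gripper":0,"dx":0,"dy":-0.001,"dz":-0.018,"wx":0,"wy":0,"wz":0},{"gripper":0,"dx":0,"dy":-0.001,"dz":-0.021,"wx":0,"wy":0,"wz":0},{"gripper":0,"dx":0,"dy":-0.001,"dz":-0.023,"wx":0,"wy":0,"wz":0}]'
python3 -m inch '[{"gripper":0,"dx":0,"dy":0,"dz":0,"wx":0,"wy":0,"wz":0},{"gripper":0,"dx":0,"dy":0,"dz":0,"wx":0,"wy":0,"wz":0},{"gripper":1,"dx":0,"dy":0,"dz":0,"wx":0,"wy":0,"wz":0},{"gripper":1,"dx":0,"dy":0,"dz":0,"wx":0,"wy":0,"wz":0},{"gripper":1,"dx":0,"dy":0,"dz":0,"wx":0,"wy":0,"wz":0}]'
```

```text
clock: 5.95
eef_pos: [607.0, 70.3, 9.3]
eef_rot: [-3.141, 0.0, 1.49]
wrist_force: [-13.6, -1.3, 25.2]
finger_gap: 34.8
finger_force: 25.2
clock: 6.37
eef_pos: [607.4, 70.3, 9.4]
eef_rot: [3.141, -0.0, 1.49]
wrist_force: [-0.5, -0.9, -0.2]
finger_gap: 51.1
finger_force: 0.0
```

```bash
python3 -m inch '[{"gripper":1,"dx":0,"dy":0,"dz":0,"wx":0,"wy":0,"wz":0},{"gripper":1,"dx":0,"dy":0,"dz":0,"wx":0,"wy":0,"wz":0},{"gripper":1,"dx":0,"dy":0,"dz":0.01,"wx":0,"wy":0,"wz":0},{"gripper":1,"dx":0,"dy":0,"dz":0.03,"wx":0,"wy":0,"wz":0},{"gripper":1,"dx":0,"dy":0,"dz":0.06,"wx":0,"wy":0,"wz":0}]'
```

```text
clock: 6.78
eef_pos: [606.1, 70.2, 68.7]
eef_rot: [-3.138, 0.001, 1.49]
wrist_force: [-0.8, 0.5, 0.4]
finger_gap: 84.4
finger_force: 0.0
```

```bash
python3 -m inch '[{"gripper":0.5,"dx":-0.02,"dy":0.011,"dz":0.0,"wx":0,"wy":0,"wz":4},{"gripper":0.5,"dx":-0.04,"dy":0.022,"dz":0.0,"wx":0,"wy":0,"wz":8},{"gripper":0.5,"dx":-0.06,"dy":0.033,"dz":0.0,"wx":0,"wy":0,"wz":12},{"gripper":0.5,"dx":-0.08,"dy":0.044,"dz":0.0,"wx":0,"wy":0,"wz":16},{"gripper":0.5,"dx":-0.1,"dy":0.055,"dz":0,"wx":0,"wy":0,"wz":21.5}]'
python3 -m inch '[{"gripper":0.5,"dx":-0.03,"dy":0.017,"dz":0.0,"wx":0,"wy":0,"wz":0},{"gripper":0.5,"dx":-0.06,"dy":0.034,"dz":0.0,"wx":0,"wy":0,"wz":0},{"gripper":0.5,"dx":-0.085,"dy":0.05,"dz":0.0,"wx":0,"wy":0,"wz":0},{"gripper":0.5,"dx":-0.0977,"dy":0.0555,"dz":-0.01,"wx":0,"wy":0,"wz":0},{"gripper":0.5,"dx":-0.0977,"dy":0.0555,"dz":-0.02,"wx":0,"wy":0,"wz":0}]'
python3 -m inch '[{"gripper":0.5,"dx":0,"dy":0,"dz":-0.012,"wx":0,"wy":0,"wz":0},{"gripper":0.5,"dx":0,"dy":0,"dz":-0.02,"wx":0,"wy":0,"wz":0},{"gripper":0.5,"dx":0,"dy":0,"dz":-0.02,"wx":0,"wy":0,"wz":0},{"gripper":0.5,"dx":0,"dy":0,"dz":-0.02,"wx":0,"wy":0,"wz":0},{"gripper":0.5,"dx":0,"dy":0,"dz":-0.02,"wx":0,"wy":0,"wz":0}]'
python3 - <<'E'
from h import *
a=manip.camera("side")[170:250,170:290];b=manip.camera("top")[205:275,110:215]
b=cv2.convertScaleAbs(cv2.resize(b,(480,320),interpolation=3),alpha=1.8)
cv2.imwrite("pics/s4.png",np.hstack([cv2.resize(a,(320,320)),b]))
E
```

```text
clock: 7.2
eef_pos: [506.5, 125.8, 70.2]
eef_rot: [3.141, 0.0, 1.868]
wrist_force: [-1.4, -0.6, -0.6]
finger_gap: 57.8
finger_force: 0.0
clock: 7.62
eef_pos: [408.2, 182.0, 50.2]
eef_rot: [3.14, -0.0, 1.867]
wrist_force: [0.2, 0.2, -0.0]
finger_gap: 46.9
finger_force: 0.0
clock: 8.03
eef_pos: [410.2, 180.7, 29.8]
eef_rot: [3.141, -0.0, 1.865]
wrist_force: [-0.9, -0.5, -0.3]
finger_gap: 47.0
finger_force: 0.0
```

View pics/s4.png

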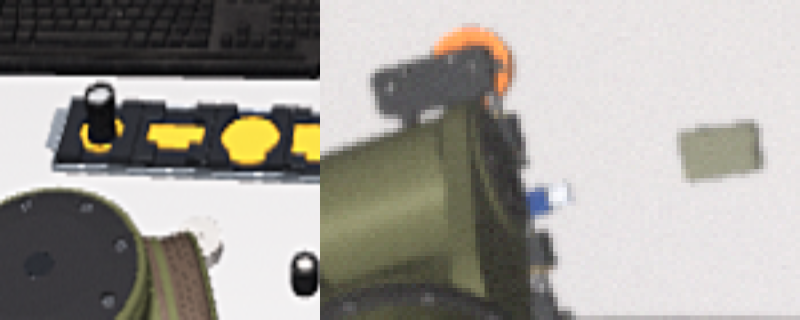

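The loupe stands upright in its cut-out, and the fingers straddle the stick. Grasping it.

```bash
python3 -m inch '[{"gripper":0.5,"dx":0,"dy":0,"dz":-0.009,"wx":0,"wy":0,"wz":0},{"gripper":0.5,"dx":0,"dy":0,"dz":-0.017,"wx":0,"wy":0,"wz":0},{"gripper":0.5,"dx":0,"dy":0,"dz":-0.023,"wx":0,"wy":0,"wz":0},{"gripper":0.5,"dx":0,"dy":0,"dz":-0.027,"wx":0,"wy":0,"wz":0},{"gripper":0.1,"dx":0,"dy":0,"dz":-0.027,"wx":0,"wy":0,"wz":0}]' 20
python3 -m inch '[{"gripper":0,"dx":0,"dy":0,"dz":0,"wx":0,"wy":0,"wz":0},{"gripper":0,"dx":0,"dy":0,"dz":0,"wx":0,"wy":0,"wz":0},{"gripper":0,"dx":0,"dy":0,"dz":0,"wx":0,"wy":0,"wz":0},{"gripper":0,"dx":0,"dy":0,"dz":0,"wx":0,"wy":0,"wz":0},{"gripper":0,"dx":0,"dy":0,"dz":0,"wx":0,"wy":0,"wz":0}]'
python3 -m inch '[{"gripper":0,"dx":0,"dy":0,"dz":0,"wx":0,"wy":0,"wz":0},{"gripper":0,"dx":0,"dy":0,"dz":0,"wx":0,"wy":0,"wz":0},{"gripper":0,"dx":0,"dy":0,"dz":0,"wx":0,"wy":0,"wz":0},{"gripper":0,"dx":0,"dy":0,"dz":0,"wx":0,"wy":0,"wz":0},{"gripper":0,"dx":0,"dy":0,"dz":0,"wx":0,"wy":0,"wz":0}]'
```

```text
clock: 8.55
eef_pos: [409.0, 180.6, 1.3]
eef_rot: [-3.14, 0.0, 1.865]
wrist_force: [0.1, -0.4, -0.7]
finger_gap: 43.1
finger_force: 0.0
clock: 8.97
eef_pos: [409.8, 180.9, 2.7]
eef_rot: [3.141, -0.0, 1.865]
wrist_force: [0.9, -0.4, 1.5]
finger_gap: 16.5
finger_force: 20.0
clock: 9.38
eef_pos: [409.8, 180.9, 2.7]
eef_rot: [3.141, -0.0, 1.865]
wrist_force: [-1.0, 0.0, 5.9]
finger_gap: 16.6
finger_force: 20.0
```

```bash
python3 -m inch '[{"gripper":0,"dx":0,"dy":0,"dz":0.01,"wx":0,"wy":0,"wz":0},{"gripper":0,"dx":0,"dy":0,"dz":0.025,"wx":0,"wy":0,"wz":0},{"gripper":0,"dx":0,"dy":0,"dz":0.04,"wx":0,"wy":0,"wz":0},{"gripper":0,"dx":0.01,"dy":-0.01,"dz":0.05,"wx":0,"wy":0,"wz":-5},{"gripper":0,"dx":0.03,"dy":-0.03,"dz":0.05,"wx":0,"wy":0,"wz":-10}]'
python3 -m inch '[{"gripper":0,"dx":0.02,"dy":-0.02,"dz":0,"wx":0,"wy":0,"wz":-5},{"gripper":0,"dx":0.04,"dy":-0.04,"dz":0,"wx":0,"wy":0,"wz":-11.5},{"gripper":0,"dx":0.06,"dy":-0.06,"dz":0,"wx":0,"wy":0,"wz":-11.5},{"gripper":0,"dx":0.08,"dy":-0.08,"dz":0,"wx":0,"wy":0,"wz":-11.5},{"gripper":0,"dx":0.1,"dy":-0.1,"dz":0,"wx":0,"wy":0,"wz":-11.5}]'
python3 -m inch '[{"gripper":0,"dx":0.02,"dy":-0.02,"dz":0,"wx":0,"wy":0,"wz":0},{"gripper":0,"dx":0.04,"dy":-0.043,"dz":0,"wx":0,"wy":0,"wz":0},{"gripper":0,"dx":0.055,"dy":-0.06,"dz":0,"wx":0,"wy":0,"wz":0},{"gripper":0,"dx":0.0607,"dy":-0.0655,"dz":-0.01,"wx":0,"wy":0,"wz":0},{"gripper":0,"dx":0.0607,"dy":-0.0655,"dz":-0.02,"wx":0,"wy":0,"wz":0}]'
python3 - <<'E'
from h import *
a=manip.camera("side")[180:240,180:320];b=manip.camera("top")[160:215,170:310]
b=cv2.convertScaleAbs(cv2.resize(b,None,fx=5,fy=5,interpolation=3),alpha=1.6)
cv2.imwrite("pics/s5.png",np.vstack([cv2.resize(a,None,fx=5,fy=5,interpolation=3),b]))
E
```

```text
clock: 9.8
eef_pos: [439.8, 151.9, 54.9]
eef_rot: [3.139, -0.001, 1.69]
wrist_force: [1.5, 0.4, 0.8]
finger_gap: 16.3
finger_force: 20.0
clock: 10.22
eef_pos: [540.4, 49.7, 53.0]
eef_rot: [-3.141, 0.0, 1.49]
wrist_force: [-0.8, 0.6, -0.5]
finger_gap: 16.7
finger_force: 20.0
clock: 10.63
eef_pos: [601.0, -15.8, 32.2]
eef_rot: [3.141, 0.0, 1.488]
wrist_force: [0.3, 0.4, -0.3]
finger_gap: 16.4
finger_force: 20.0
```

View pics/s5.png

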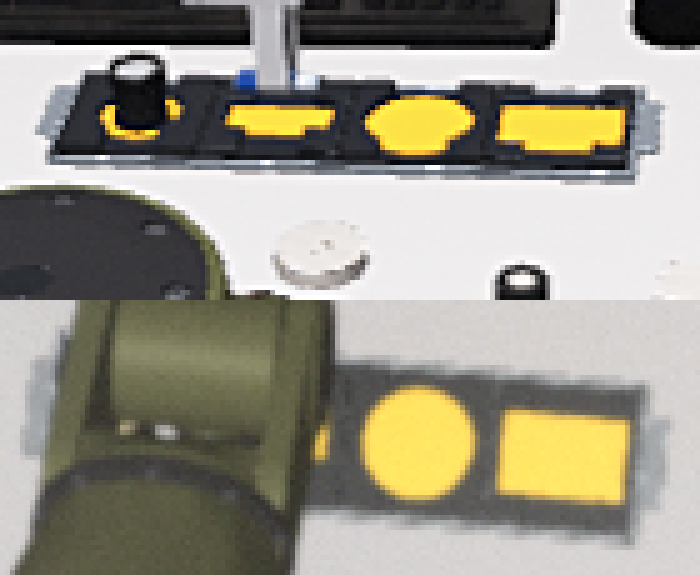

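The stick is held level and aligned: it spans 235–318 over the cut-out at 225–335. Lowering it.

```bash
python3 -m inch '[{"gripper":0,"dx":0,"dy":-0.0005,"dz":-0.007,"wx":0,"wy":0,"wz":0},{"gripper":0,"dx":0,"dy":-0.0005,"dz":-0.013,"wx":0,"wy":0,"wz":0},{"gripper":0,"dx":0,"dy":-0.0005,"dz":-0.018,"wx":0,"wy":0,"wz":0},{"gripper":0,"dx":0,"dy":-0.0005,"dz":-0.021,"wx":0,"wy":0,"wz":0},{"gripper":0,"dx":0,"dy":-0.0005,"dz":-0.0227,"wx":0,"wy":0,"wz":0}]'
python3 -m inch '[{"gripper":0,"dx":0,"dy":0,"dz":0,"wx":0,"wy":0,"wz":0},{"gripper":0,"dx":0,"dy":0,"dz":0,"wx":0,"wy":0,"wz":0},{"gripper":0.5,"dx":0,"dy":0,"dz":0,"wx":0,"wy":0,"wz":0},{"gripper":0.5,"dx":0,"dy":0,"dz":0,"wx":0,"wy":0,"wz":0},{"gripper":0.5,"dx":0,"dy":0,"dz":0,"wx":0,"wy":0,"wz":0}]'
python3 -m inch '[{"gripper":0.5,"dx":0,"dy":0,"dz":0,"wx":0,"wy":0,"wz":0},{"gripper":0.5,"dx":0,"dy":0,"dz":0.005,"wx":0,"wy":0,"wz":0},{"gripper":0.5,"dx":0,"dy":0,"dz":0.015,"wx":0,"wy":0,"wz":0},{"gripper":1,"dx":0,"dy":0,"dz":0.035,"wx":0,"wy":0,"wz":0},{"gripper":1,"dx":0,"dy":0,"dz":0.06,"wx":0,"wy":0,"wz":0}]'
```

```text
clock: 11.15
eef_pos: [600.0, -14.8, 9.6]
eef_rot: [-3.141, -0.0, 1.49]
wrist_force: [-12.0, 2.6, 23.4]
finger_gap: 16.8
finger_force: 20.0
clock: 11.57
eef_pos: [600.4, -15.2, 9.8]
eef_rot: [3.141, 0.0, 1.49]
wrist_force: [-0.3, -0.8, -0.0]
finger_gap: 33.0
finger_force: 0.0
clock: 11.98
eef_pos: [599.7, -15.1, 70.1]
eef_rot: [-3.14, -0.0, 1.49]
wrist_force: [0.1, -0.2, 0.0]
finger_gap: 57.4
finger_force: 0.0
```

```bash
python3 -m inch '[{"gripper":1,"dx":-0.035,"dy":-0.01,"dz":0.0,"wx":0,"wy":0,"wz":0},{"gripper":1,"dx":-0.075,"dy":-0.02,"dz":0.0,"wx":0,"wy":0,"wz":0},{"gripper":1,"dx":-0.115,"dy":-0.03,"dz":0.0,"wx":0,"wy":0,"wz":0},{"gripper":1,"dx":-0.135,"dy":-0.036,"dz":0.0,"wx":0,"wy":0,"wz":0},{"gripper":1,"dx":-0.1466,"dy":-0.0378,"dz":-0.01,"wx":0,"wy":0,"wz":0}]' 30
python3 -m inch '[{"gripper":1,"dx":0,"dy":0,"dz":-0.01,"wx":0,"wy":0,"wz":0},{"gripper":1,"dx":0,"dy":0,"dz":-0.025,"wx":0,"wy":0,"wz":0},{"gripper":1,"dx":0,"dy":0,"dz":-0.04,"wx":0,"wy":0,"wz":0},{"gripper":1,"dx":0,"dy":0,"dz":-0.051,"wx":0,"wy":0,"wz":0},{"gripper":1,"dx":0,"dy":0,"dz":-0.0573,"wx":0,"wy":0,"wz":0}]'
python3 -m inch '[{"gripper":0.3,"dx":0,"dy":0,"dz":0,"wx":0,"wy":0,"wz":0},{"gripper":0.3,"dx":0,"dy":0,"dz":0,"wx":0,"wy":0,"wz":0},{"gripper":0.3,"dx":0,"dy":0,"dz":0,"wx":0,"wy":0,"wz":0},{"gripper":0.3,"dx":0,"dy":0,"dz":0,"wx":0,"wy":0,"wz":0},{"gripper":0.3,"dx":0,"dy":0,"dz":0,"wx":0,"wy":0,"wz":0}]'
python3 -m inch '[{"gripper":0.3,"dx":0,"dy":0,"dz":0,"wx":0,"wy":0,"wz":0},{"gripper":0.3,"dx":0,"dy":0,"dz":0,"wx":0,"wy":0,"wz":0},{"gripper":0.3,"dx":0,"dy":0,"dz":0,"wx":0,"wy":0,"wz":0},{"gripper":0.3,"dx":0,"dy":0,"dz":0,"wx":0,"wy":0,"wz":0},{"gripper":0.3,"dx":0,"dy":0,"dz":0,"wx":0,"wy":0,"wz":0}]'
```

```text
clock: 12.4
eef_pos: [452.6, -53.7, 62.0]
eef_rot: [3.138, 0.0, 1.489]
wrist_force: [1.1, 0.0, 0.4]
finger_gap: 90.2
finger_force: 0.0
clock: 12.82
eef_pos: [454.1, -52.7, 1.4]
eef_rot: [-3.141, -0.0, 1.49]
wrist_force: [-0.4, -0.2, 0.2]
finger_gap: 93.9
finger_force: 0.0
clock: 13.23
eef_pos: [454.1, -53.0, 3.0]
eef_rot: [3.141, 0.0, 1.49]
wrist_force: [0.1, -0.1, 1.0]
finger_gap: 63.8
finger_force: 0.0
clock: 13.65
eef_pos: [454.1, -53.0, 2.8]
eef_rot: [3.141, 0.0, 1.49]
wrist_force: [-0.2, 1.0, 5.6]
finger_gap: 50.4
finger_force: 30.0
```

Gap is 50.4 mm, a little under 52, so the grasp may be off-centre. I'll lift and look.

```bash
python3 -m inch '[{"gripper":0.3,"dx":0,"dy":0,"dz":0.01,"wx":0,"wy":0,"wz":0},{"gripper":0.3,"dx":0,"dy":0,"dz":0.02,"wx":0,"wy":0,"wz":0},{"gripper":0.3,"dx":0,"dy":0,"dz":0.035,"wx":0,"wy":0,"wz":0},{"gripper":0.3,"dx":0.01,"dy":0,"dz":0.05,"wx":0,"wy":0,"wz":0},{"gripper":0.3,"dx":0.03,"dy":-0.01,"dz":0.06,"wx":0,"wy":0,"wz":0}]'
python3 -m inch '[{"gripper":0.3,"dx":0.03,"dy":-0.01,"dz":0,"wx":0,"wy":0,"wz":0},{"gripper":0.3,"dx":0.06,"dy":-0.02,"dz":0,"wx":0,"wy":0,"wz":0},{"gripper":0.3,"dx":0.09,"dy":-0.03,"dz":0,"wx":0,"wy":0,"wz":0},{"gripper":0.3,"dx":0.105,"dy":-0.036,"dz":-0.01,"wx":0,"wy":0,"wz":0},{"gripper":0.3,"dx":0.1097,"dy":-0.0375,"dz":-0.025,"wx":0,"wy":0,"wz":0}]'
python3 -m inch '[{"gripper":0.3,"dx":0,"dy":0,"dz":0,"wx":0,"wy":0,"wz":0},{"gripper":0.3,"dx":0,"dy":0,"dz":0,"wx":0,"wy":0,"wz":0},{"gripper":0.3,"dx":0,"dy":0,"dz":0,"wx":0,"wy":0,"wz":0},{"gripper":0.3,"dx":0,"dy":0,"dz":0,"wx":0,"wy":0,"wz":0},{"gripper":0.3,"dx":0,"dy":0,"dz":0,"wx":0,"wy":0,"wz":0}]'
python3 - <<'E'
from h import *
a=manip.camera("side")[180:240,190:320]
cv2.imwrite("pics/s6.png",cv2.resize(a,None,fx=6,fy=6,interpolation=3))
i=manip.camera_info("side");R=np.array(i["R"]);t=np.array(i["t"])
for X in([593.4,-101,37],[593.4,-101-26,37],[593.4,-101+26,37],[567,-100,37],[593.4,-100.3,7]):
    p=cv2.projectPoints(np.array([X],float),cv2.Rodrigues(R)[0],t,np.array(i["camera_matrix"]),np.array(i["D"]))[0].ravel()
    print(X,((p-[190,180])*6).round())
E
```

```text
clock: 14.07
eef_pos: [483.1, -62.1, 64.5]
eef_rot: [-3.142, -0.0, 1.491]
wrist_force: [0.3, -0.3, -1.4]
finger_gap: 50.8
finger_force: 30.0
clock: 14.48
eef_pos: [596.0, -101.6, 39.0]
eef_rot: [3.138, 0.001, 1.489]
wrist_force: [-0.0, -0.2, -2.2]
finger_gap: 50.8
finger_force: 30.0
clock: 14.9
eef_pos: [593.5, -100.4, 38.6]
eef_rot: [3.14, 0.0, 1.49]
wrist_force: [-0.3, 0.6, -1.5]
finger_gap: 50.2
finger_force: 30.0
[593.4, -101, 37] [439. 101.]
[593.4, -127, 37] [491. 101.]
[593.4, -75, 37] [387. 102.]
[567, -100, 37] [435. 129.]
[593.4, -100.3, 7] [441. 153.]
```

View pics/s6.png

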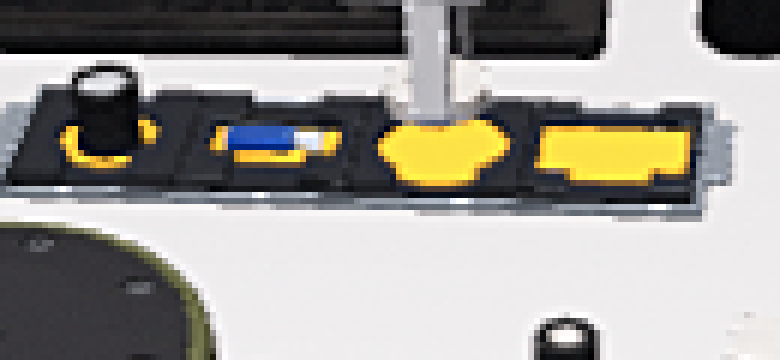

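The disc is centred on the fingers, spanning 387–490 as predicted. The stick and loupe sit well. Lowering the disc.

```bash
python3 -m inch '[{"gripper":0.3,"dx":0,"dy":-0.001,"dz":-0.009,"wx":0,"wy":0,"wz":0},{"gripper":0.3,"dx":0,"dy":-0.001,"dz":-0.017,"wx":0,"wy":0,"wz":0},{"gripper":0.3,"dx":0,"dy":-0.001,"dz":-0.023,"wx":0,"wy":0,"wz":0},{"gripper":0.3,"dx":0,"dy":-0.001,"dz":-0.026,"wx":0,"wy":0,"wz":0},{"gripper":0.3,"dx":0,"dy":-0.001,"dz":-0.0275,"wx":0,"wy":0,"wz":0}]'
python3 -m inch '[{"gripper":0.3,"dx":0,"dy":0,"dz":0,"wx":0,"wy":0,"wz":0},{"gripper":0.3,"dx":0,"dy":0,"dz":-0.0003,"wx":0,"wy":0,"wz":0},{"gripper":1,"dx":0,"dy":0,"dz":-0.0003,"wx":0,"wy":0,"wz":0},{"gripper":1,"dx":0,"dy":0,"dz":-0.0003,"wx":0,"wy":0,"wz":0},{"gripper":1,"dx":0,"dy":0,"dz":-0.0003,"wx":0,"wy":0,"wz":0}]'
python3 -m inch '[{"gripper":1,"dx":0,"dy":0,"dz":0,"wx":0,"wy":0,"wz":0},{"gripper":1,"dx":0,"dy":0,"dz":0.005,"wx":0,"wy":0,"wz":0},{"gripper":1,"dx":0,"dy":0,"dz":0.015,"wx":0,"wy":0,"wz":0},{"gripper":1,"dx":0,"dy":0,"dz":0.035,"wx":0,"wy":0,"wz":0},{"gripper":1,"dx":0,"dy":0,"dz":0.06,"wx":0,"wy":0,"wz":0}]'
python3 - <<'E'
from h import *
f=lambda u,v:((u+.5)/11-.5+290,(v+.5)/11-.5+230)
C=pix2w("top",[f(*p) for p in((123,120),(355,172),(327,302),(100,255))],10*np.ones(4));print(C.round(1),C.mean(0).round(1))
d=C[0]+C[3]-C[1]-C[2];print(np.degrees(np.arctan2(d[1],d[0])))
d=C[0]-C[3]+C[1]-C[2];print(np.degrees(np.arctan2(d[1],d[0])))
i=manip.camera_info("top")
# side-view corners later
E
```

```text
clock: 15.37
eef_pos: [592.7, -101.3, 9.6]
eef_rot: [-3.139, -0.0, 1.49]
wrist_force: [-12.4, 1.8, 19.8]
finger_gap: 50.6
finger_force: 30.0
clock: 15.78
eef_pos: [593.6, -101.5, 9.6]
eef_rot: [3.141, 0.0, 1.49]
wrist_force: [-0.3, 0.8, 1.0]
finger_gap: 67.3
finger_force: 0.0
clock: 16.2
eef_pos: [592.8, -101.3, 70.0]
eef_rot: [-3.14, -0.0, 1.49]
wrist_force: [0.8, -0.4, 0.2]
finger_gap: 93.6
finger_force: 0.0
[[ 440.4 -242.3   10. ]
 [ 427.4 -304.1   10. ]
 [ 392.9 -296.8   10. ]
 [ 404.5 -236.5   10. ]] [ 416.3 -269.9   10. ]
78.56041751090332
-10.51743462614264
```

```bash
python3 -m inch '[{"gripper":1,"dx":-0.015,"dy":-0.015,"dz":0,"wx":0,"wy":0,"wz":-1},{"gripper":1,"dx":-0.04,"dy":-0.04,"dz":0,"wx":0,"wy":0,"wz":-3},{"gripper":1,"dx":-0.065,"dy":-0.065,"dz":0,"wx":0,"wy":0,"wz":-5},{"gripper":1,"dx":-0.09,"dy":-0.09,"dz":0,"wx":0,"wy":0,"wz":-6.4},{"gripper":1,"dx":-0.115,"dy":-0.115,"dz":0,"wx":0,"wy":0,"wz":-6.4}]'
python3 -m inch '[{"gripper":1,"dx":-0.025,"dy":-0.022,"dz":0,"wx":0,"wy":0,"wz":0},{"gripper":1,"dx":-0.045,"dy":-0.04,"dz":0,"wx":0,"wy":0,"wz":0},{"gripper":1,"dx":-0.057,"dy":-0.05,"dz":-0.005,"wx":0,"wy":0,"wz":0},{"gripper":1,"dx":-0.0609,"dy":-0.0536,"dz":-0.015,"wx":0,"wy":0,"wz":0},{"gripper":1,"dx":-0.0609,"dy":-0.0536,"dz":-0.03,"wx":0,"wy":0,"wz":0}]'
python3 -m inch '[{"gripper":1,"dx":0,"dy":0,"dz":0,"wx":0,"wy":0,"wz":0},{"gripper":1,"dx":0,"dy":0,"dz":0,"wx":0,"wy":0,"wz":0},{"gripper":1,"dx":0,"dy":0,"dz":0,"wx":0,"wy":0,"wz":0},{"gripper":1,"dx":0,"dy":0,"dz":0,"wx":0,"wy":0,"wz":0},{"gripper":1,"dx":0,"dy":0,"dz":0,"wx":0,"wy":0,"wz":0}]'
python3 - <<'E'
from h import *
a=np.mean([manip.camera("side")[185:260,250:370].astype(float) for _ in range(6)],0)
m=a.mean(2,keepdims=True); a=np.where(m>200,np.clip((a-190)*4,0,255),a*.8)
cv2.imwrite("pics/s7.png",cv2.resize(a.astype(np.uint8),None,fx=6.5,fy=6.5,interpolation=3))
i=manip.camera_info("side");R=np.array(i["R"]);t=np.array(i["t"])
def pr(X):
    p=cv2.projectPoints(np.array([X],float),cv2.Rodrigues(R)[0],t,np.array(i["camera_matrix"]),np.array(i["D"]))[0].ravel()
    return ((p-[250,185])*6.5).round()
c,s=np.cos(np.radians(-11)),np.sin(np.radians(-11))
for z in(0,10):
  for sx,sy in((1,1),(1,-1),(-1,-1),(-1,1)): print(z,pr([417.5+c*17.5*sx-s*30*sy,-270+s*17.5*sx+c*30*sy,z]))
print("tips",pr([417.5-c*48,-270-s*48,39]),manip.read_state()["eef_pos"])
E
```

```text
clock: 16.62
eef_pos: [477.4, -217.4, 70.7]
eef_rot: [3.14, 0.0, 1.377]
wrist_force: [0.9, -0.2, 1.1]
finger_gap: 94.4
finger_force: 0.0
clock: 17.03
eef_pos: [417.7, -271.3, 40.6]
eef_rot: [3.139, 0.001, 1.377]
wrist_force: [0.5, -0.6, 0.2]
finger_gap: 93.9
finger_force: 0.0
clock: 17.45
eef_pos: [418.1, -270.0, 40.2]
eef_rot: [3.141, 0.0, 1.379]
wrist_force: [0.1, 0.6, 0.7]
finger_gap: 94.0
finger_force: 0.0
0 [407. 329.]
0 [547. 343.]
0 [536. 390.]
0 [394. 376.]
10 [407. 310.]
10 [547. 323.]
10 [537. 371.]
10 [394. 357.]
tips [455. 348.] [ 417.60894895 -270.08123418   39.77362831]
```

View pics/s7.png

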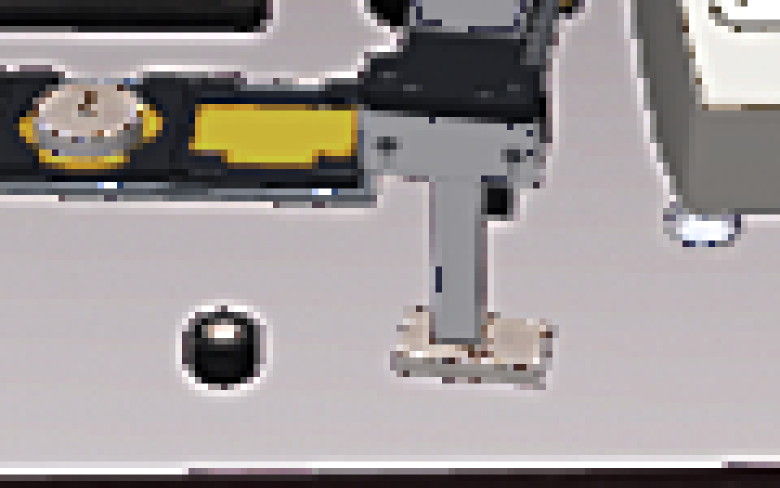

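The round block is in its cut-out. The long block spans 393–551, against a predicted 394–547. Grasping it.

```bash
python3 -m inch '[{"gripper":1,"dx":0,"dy":0,"dz":-0.01,"wx":0,"wy":0,"wz":0},{"gripper":1,"dx":0,"dy":0,"dz":-0.02,"wx":0,"wy":0,"wz":0},{"gripper":1,"dx":0,"dy":0,"dz":-0.029,"wx":0,"wy":0,"wz":0},{"gripper":1,"dx":0,"dy":0,"dz":-0.035,"wx":0,"wy":0,"wz":0},{"gripper":1,"dx":0,"dy":0,"dz":-0.0372,"wx":0,"wy":0,"wz":0}]' 30
python3 -m inch '[{"gripper":0.1,"dx":0,"dy":0,"dz":0,"wx":0,"wy":0,"wz":0},{"gripper":0.1,"dx":0,"dy":0,"dz":0,"wx":0,"wy":0,"wz":0},{"gripper":0.1,"dx":0,"dy":0,"dz":0,"wx":0,"wy":0,"wz":0},{"gripper":0.1,"dx":0,"dy":0,"dz":0,"wx":0,"wy":0,"wz":0},{"gripper":0.1,"dx":0,"dy":0,"dz":0,"wx":0,"wy":0,"wz":0}]'
python3 -m inch '[{"gripper":0.1,"dx":0,"dy":0,"dz":0,"wx":0,"wy":0,"wz":0},{"gripper":0.1,"dx":0,"dy":0,"dz":0,"wx":0,"wy":0,"wz":0},{"gripper":0.1,"dx":0,"dy":0,"dz":0,"wx":0,"wy":0,"wz":0},{"gripper":0.1,"dx":0,"dy":0,"dz":0,"wx":0,"wy":0,"wz":0},{"gripper":0.1,"dx":0,"dy":0,"dz":0,"wx":0,"wy":0,"wz":0}]'
python3 -m inch '[{"gripper":0.1,"dx":0,"dy":0,"dz":0,"wx":0,"wy":0,"wz":0},{"gripper":0.1,"dx":0,"dy":0,"dz":0,"wx":0,"wy":0,"wz":0},{"gripper":0.1,"dx":0,"dy":0,"dz":0,"wx":0,"wy":0,"wz":0},{"gripper":0.1,"dx":0,"dy":0,"dz":0,"wx":0,"wy":0,"wz":0},{"gripper":0.1,"dx":0,"dy":0,"dz":0,"wx":0,"wy":0,"wz":0}]'
```

```text
clock: 18.17
eef_pos: [416.9, -269.6, 0.8]
eef_rot: [-3.14, -0.001, 1.378]
wrist_force: [-1.0, -0.3, -0.1]
finger_gap: 94.1
finger_force: 0.0
clock: 18.58
eef_pos: [417.7, -270.2, 2.8]
eef_rot: [3.141, 0.0, 1.378]
wrist_force: [0.2, 0.1, -0.2]
finger_gap: 64.5
finger_force: 0.0
clock: 19.0
eef_pos: [417.5, -270.1, 2.5]
eef_rot: [3.142, -0.0, 1.378]
wrist_force: [-0.4, 0.4, 0.9]
finger_gap: 34.5
finger_force: 30.0
clock: 19.42
eef_pos: [417.5, -270.1, 2.5]
eef_rot: [-3.142, -0.0, 1.378]
wrist_force: [-0.1, 0.8, 1.2]
finger_gap: 34.6
finger_force: 30.0
```

```bash
python3 -m inch '[{"gripper":0.1,"dx":0,"dy":0,"dz":0.01,"wx":0,"wy":0,"wz":0},{"gripper":0.1,"dx":0,"dy":0,"dz":0.02,"wx":0,"wy":0,"wz":0},{"gripper":0.1,"dx":0,"dy":0,"dz":0.035,"wx":0,"wy":0,"wz":0},{"gripper":0.1,"dx":0.01,"dy":0.005,"dz":0.05,"wx":0,"wy":0,"wz":2},{"gripper":0.1,"dx":0.03,"dy":0.015,"dz":0.055,"wx":0,"wy":0,"wz":4}]'
python3 -m inch '[{"gripper":0.1,"dx":0.03,"dy":0.015,"dz":0,"wx":0,"wy":0,"wz":2.4},{"gripper":0.1,"dx":0.06,"dy":0.03,"dz":0,"wx":0,"wy":0,"wz":2.4},{"gripper":0.1,"dx":0.09,"dy":0.045,"dz":0,"wx":0,"wy":0,"wz":2.4},{"gripper":0.1,"dx":0.12,"dy":0.06,"dz":0,"wx":0,"wy":0,"wz":2.4},{"gripper":0.1,"dx":0.1389,"dy":0.0685,"dz":-0.01,"wx":0,"wy":0,"wz":2.4}]'
python3 -m inch '[{"gripper":0.1,"dx":0,"dy":0,"dz":-0.01,"wx":0,"wy":0,"wz":0},{"gripper":0.1,"dx":0,"dy":0,"dz":-0.015,"wx":0,"wy":0,"wz":0},{"gripper":0.1,"dx":0,"dy":0,"dz":-0.015,"wx":0,"wy":0,"wz":0},{"gripper":0.1,"dx":0,"dy":0,"dz":-0.015,"wx":0,"wy":0,"wz":0},{"gripper":0.1,"dx":0,"dy":0,"dz":-0.015,"wx":0,"wy":0,"wz":0}]'
python3 - <<'E'
from h import *
a=manip.camera("side")[180:240,190:320]
cv2.imwrite("pics/s8.png",cv2.resize(a,None,fx=6,fy=6,interpolation=3))
E
```

```text
clock: 19.83
eef_pos: [447.7, -256.1, 60.5]
eef_rot: [3.139, 0.002, 1.448]
wrist_force: [0.1, -0.4, -1.9]
finger_gap: 34.2
finger_force: 30.0
clock: 20.25
eef_pos: [589.8, -185.2, 50.3]
eef_rot: [3.137, 0.001, 1.491]
wrist_force: [0.8, -0.6, -1.4]
finger_gap: 34.5
finger_force: 30.0
clock: 20.67
eef_pos: [586.1, -187.3, 33.4]
eef_rot: [3.141, 0.0, 1.489]
wrist_force: [-0.4, -0.6, -1.4]
finger_gap: 34.6
finger_force: 30.0
```

View pics/s8.png

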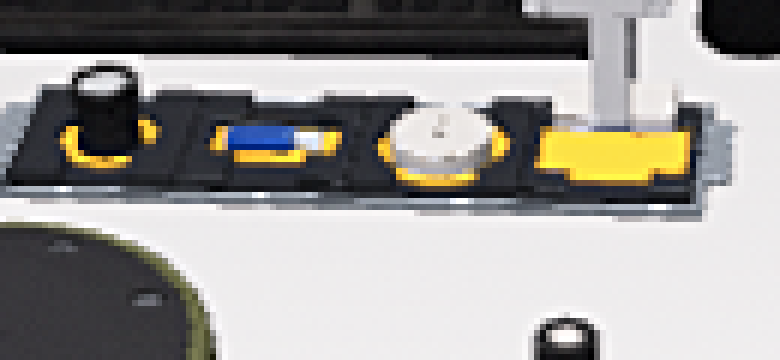

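The block spans 553–675 over the cut-out at 535–692, so it is centred. Lowering it.

```bash
python3 -m inch '[{"gripper":0.1,"dx":0,"dy":0,"dz":-0.007,"wx":0,"wy":0,"wz":0},{"gripper":0.1,"dx":0,"dy":0,"dz":-0.013,"wx":0,"wy":0,"wz":0},{"gripper":0.1,"dx":0,"dy":0,"dz":-0.018,"wx":0,"wy":0,"wz":0},{"gripper":0.1,"dx":0,"dy":0,"dz":-0.021,"wx":0,"wy":0,"wz":0},{"gripper":0.1,"dx":0,"dy":0,"dz":-0.0225,"wx":0,"wy":0,"wz":0}]'
python3 -m inch '[{"gripper":0.1,"dx":0,"dy":0,"dz":0,"wx":0,"wy":0,"wz":0},{"gripper":0.1,"dx":0,"dy":0,"dz":-0.0003,"wx":0,"wy":0,"wz":0},{"gripper":0.8,"dx":0,"dy":0,"dz":-0.0003,"wx":0,"wy":0,"wz":0},{"gripper":0.8,"dx":0,"dy":0,"dz":-0.0003,"wx":0,"wy":0,"wz":0},{"gripper":0.8,"dx":0,"dy":0,"dz":-0.0003,"wx":0,"wy":0,"wz":0}]'
python3 -m inch '[{"gripper":0.8,"dx":0,"dy":0,"dz":0,"wx":0,"wy":0,"wz":0},{"gripper":0.8,"dx":0,"dy":0,"dz":0.005,"wx":0,"wy":0,"wz":0},{"gripper":0.8,"dx":0,"dy":0,"dz":0.02,"wx":0,"wy":0,"wz":0},{"gripper":0.8,"dx":0,"dy":0,"dz":0.05,"wx":0,"wy":0,"wz":0},{"gripper":0.8,"dx":0,"dy":0,"dz":0.08,"wx":0,"wy":0,"wz":0}]'
python3 -m inch '[{"gripper":0.8,"dx":-0.02,"dy":-0.01,"dz":0.02,"wx":0,"wy":0,"wz":0},{"gripper":0.8,"dx":-0.06,"dy":-0.02,"dz":0.03,"wx":0,"wy":0,"wz":0},{"gripper":0.8,"dx":-0.1,"dy":-0.03,"dz":0.03,"wx":0,"wy":0,"wz":0},{"gripper":0.8,"dx":-0.13,"dy":-0.04,"dz":0.03,"wx":0,"wy":0,"wz":0},{"gripper":0.8,"dx":-0.15,"dy":-0.05,"dz":0.03,"wx":0,"wy":0,"wz":0}]'
python3 -m inch '[{"gripper":0.8,"dx":-0.01,"dy":-0.02,"dz":0,"wx":0,"wy":0,"wz":0},{"gripper":0.8,"dx":-0.02,"dy":-0.04,"dz":0,"wx":0,"wy":0,"wz":0},{"gripper":0.8,"dx":-0.02,"dy":-0.05,"dz":0,"wx":0,"wy":0,"wz":0},{"gripper":0.8,"dx":-0.02,"dy":-0.05,"dz":0,"wx":0,"wy":0,"wz":0},{"gripper":0.8,"dx":-0.02,"dy":-0.05,"dz":0,"wx":0,"wy":0,"wz":0}]'
python3 - <<'E'
from h import *
a=manip.camera("side")[180:240,190:320];b=manip.camera("top")[160:215,170:310]
b=cv2.convertScaleAbs(cv2.resize(b,(650,255),interpolation=3),alpha=1.6)
cv2.imwrite("pics/s9.png",np.vstack([cv2.resize(a,(650,300),interpolation=3),b]))
E
```

```text
clock: 21.13
eef_pos: [586.0, -186.5, 9.4]
eef_rot: [-3.14, -0.0, 1.49]
wrist_force: [-9.1, 3.6, 14.2]
finger_gap: 35.0
finger_force: 30.0
clock: 21.55
eef_pos: [586.6, -186.6, 9.8]
eef_rot: [3.141, 0.0, 1.49]
wrist_force: [-0.4, 0.0, 0.1]
finger_gap: 51.1
finger_force: 0.0
clock: 21.97
eef_pos: [585.9, -186.4, 90.3]
eef_rot: [-3.14, -0.0, 1.49]
wrist_force: [0.2, -0.7, 0.9]
finger_gap: 75.4
finger_force: 0.0
clock: 22.38
eef_pos: [434.0, -236.7, 120.3]
eef_rot: [3.141, 0.0, 1.49]
wrist_force: [0.3, -0.1, 0.4]
finger_gap: 75.3
finger_force: 0.0
clock: 22.8
eef_pos: [416.8, -286.4, 119.7]
eef_rot: [3.141, -0.0, 1.489]
wrist_force: [-0.4, 0.4, 0.1]
finger_gap: 75.3
finger_force: 0.0
```

View pics/s9.png

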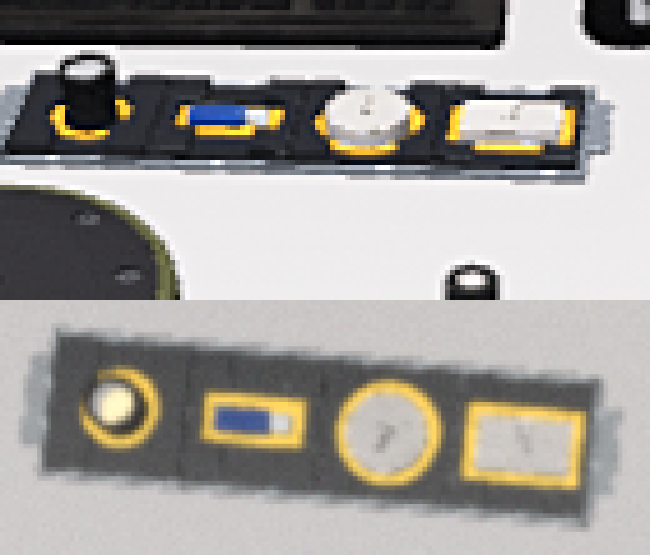

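All four pieces sit centred with yellow margins all round, and the arm is clear. The loupe's lean in the top view is parallax from its height. Handing in.

```bash
python3 -c "
from cell import manip
print(manip.sign_off())"
```

```text
the job is handed in; nothing more can be done
None
```

The job is handed in: in the final pictures all four kit pieces sit centred in their own cut-outs; the arm never went near the clay block or black specimen, though I didn't re-measure them, and the hand-in returned no verdict.

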